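Kit the bonding caddy and leave the look-alikes

ROBOT

A 6-joint arm with a two-finger parallel gripper is mounted at the origin on a cart in front of the work surface, level with it; the furniture and walls round the work are solid. World frame = base frame: x ahead of the robot, y to its left, z up, the work surface at z = 0. Lengths are in m, angles in rad, forces in N, time in s.
With the tool pointing down it reaches from about 0.375 to 0.925 m from the base axis. Payload 5.7 kg.
Tool frame: the origin (TCP) lies at the very end of the fingers, on their centre line; the grasp point (between the pads) lies 19 mm behind it; z points along the fingers, y is the line along which they close (so a half turn about z gives the same grasp; the last joint's range is limited). The gripper opens to 88 mm and grips with 3 to 60 N. Pads are 20 mm wide; open, the fingers measure 115 mm over their backs; the gripper's body (75 mm by 178 mm) begins 61 mm behind the grasp point.
Start: joints at [-1.376, 0.359, 1.51, -0, 1.272, -0.115], TCP at [0.183, -0.571, 0.223] pointing down, gripper open.
Joint ranges: [-2.97, 2.97], [-1.01, 2.36], [0.21, 2.38], [-0.96, 4.11], [0.2, 2.71], [-2.98, 2.98]. Speed limits (rad/s): [2.39, 2.39, 3.14, 3.14, 3.14, 3.14].

INTERFACE

Orientations are given as a unit quaternion [x, y, z, w].
In Python, from rig import ctrl, viewer, spotter gives the robot as it stands.
- The arm moves only by the tool arm_command, never from a script. Its argument "moves" is a list of rows, each a list of 5 numbers: the shift along the tool's x, y, z in cm, then the turn about the tool's z in degrees, then the opening, from -1 (shut) to 1 (fully open). In form: [[dx, dy, dz, twist, gripper], ...]. A call has 1 to 20 rows; each row is the pose to reach, as a shift and turn from the pose commanded when the call began, along the tool's axes at that moment; what a row does not reach only later rows make up. A row lasts 1/12 s, in which the tool goes at most 41.7 mm and 7.16 degrees, less where a joint would pass 70% of its speed; a pose out of reach is approached as far as the arm can. A call with a gripper value outside its range is refused whole. The fingers move at their own pace and stop on an object; "squeeze" is the grip in N (left out, the last holds). Time passes only in rows, so rows that repeat a pose let the fingers close. It gives the time, the measured TCP pose, the force, the opening and the grip force at its end, in the units of the state.
- ctrl.get_state(): the state, without advancing time (a new reading comes with each control period).
- viewer.snapshot(name): name is "side" or "top" or "wrist"; returns the picture (420x560x3 uint8, red, green, blue); there is no depth.
- viewer.calibration(name): a dict with "fx", "fy", "cx", "cy" (pixels), "dist_coeffs" ([k1, k2, p1, p2, k3] as OpenCV has them; the pictures are not rectified), "world_to_cam" (4x4, takes a point from world to camera coordinates). Camera axes: x right, y up, looking along -z (the intrinsics and any distortion apply to the point x, -y, -z); pixel columns grow to the right and rows downward; lengths in m; the calibration is good to about 2 mm. A picture is of the moment at which its call begins: read the wrist's pose just before it. calibration takes no time and is no camera call; for the wrist camera it gives the pose at the moment of the call.
- ctrl.hand_in(): hands the job in; it is judged then, once.
Trained networks look in the newest picture that a camera, given by its name, has taken for a name from the list of things; names that differ only in an ending like _2 or _b are one class to them, and where a whole thing is asked for, a point or a joint stands for the part that bears it (a point fixed in the world has none). Each returns a list of dicts, best first, with "p" (0 to 1); they miss things now and then, are a little off and sometimes report something else, mostly with a low value. They report only what shows in the picture. A call takes as long as a camera call. They do not tell look-alikes from the thing itself.
- spotter.outline_of(camera, thing): "pixels" (420x560 bool, what is visible of it) and "bbox" ([left, top, right, bottom] in pixels, round what is visible of it).
- spotter.pinpoint(camera, thing): "pixel" ([row, column] in pixels: a listed point, or the origin of a listed thing).
The state is a dict: "time_s": time; "joint_pos": joint angles; "qd": joint speeds; "joint_efforts": joint torques, N m; "tool_pos": TCP position; "orientation": TCP orientation; "force": force on the tool from outside, world axes, zero at the start; "wrist_torque": the same for the moment, N m; "gripper_width": finger opening in m; "finger_force": force on a finger pad.
Only numpy, scipy, OpenCV 4.12 (cv2) and the standard library are available. Lean on these libraries where they do the work, as an engineer would, in place of code of your own. Each camera call takes 0.05 s, during which the arm holds its last target. There are 200 camera calls.

TASK

Make up the bonding kit in the aluminium caddy: set the vial with the red cap in the red insert, the vial with the white cap in the white insert, the black loupe upright in the black insert and the purple chip box right way up in the purple insert. Each must lie flat on the floor of its insert with nothing resting on a rim. The vial with the black cap and the white-lidded waffle pack do not belong to this kit: leave them where they are.

Things in the scene. Friction and masses are not known exactly. Their poses are not given: they have to be found in the camera images.
- vial_red: Small white vial with a red cap, lying on its side: 13 mm across, 51 mm long along its own y axis (cap towards -y), z up. Origin: centre of its underside, midway along the length. Weighs 10 to 21 g, rigid.
- vial_white: Small amber (light orange) vial with a white cap, lying on its side: 13 mm across, 51 mm long along its own y axis (cap towards -y), z up. Origin: centre of its underside, midway along the length. Weighs 10 to 21 g, rigid.
- vial_black: Look-alike, not to be moved: small amber (light orange) vial with a black cap, lying on its side: 13 mm across, 51 mm long along its own y axis (cap towards -y), z up. Origin: centre of its underside, midway along the length. Weighs 10 to 21 g, rigid.
- loupe: Black eye loupe standing upright on its skirt: round, 36 mm across at its widest and 36 mm high. Origin: centre of its underside, z up. Weighs 27 to 53 g.
- chip_box: Closed purple see-through chip box, lid fixed shut: about 65 mm along its x, 61 mm along its y, 14 mm high. Origin: centre of its underside, z up. Weighs 21 to 42 g; it can be gripped across its y, by two sides.
- waffle_pack: Look-alike, not to be moved: flat square chip tray, dark with a whitish lid, 51 x 51 x 9 mm. Origin: centre of its underside, z up.
- insert_red: Red tray insert, 94 mm square, 8 mm high, 3 mm walls and floor: inside 88 mm square, 5 mm deep. Fixed. Origin: centre of its underside, x and y along its sides, z up; floor at 3 mm, rim at 8 mm. The four inserts stand 2 x 2, 96 mm apart, places varying, in an aluminium caddy 204 mm square (rim 6 mm above their underside; wire grips stick out 15 mm on two sides).
- insert_white: White tray insert, 94 mm square, 8 mm high, 3 mm walls and floor: inside 88 mm square, 5 mm deep. Fixed. Origin: centre of its underside, x and y along its sides, z up; floor at 3 mm, rim at 8 mm. The four inserts stand 2 x 2, 96 mm apart, places varying, in an aluminium caddy 204 mm square (rim 6 mm above their underside; wire grips stick out 15 mm on two sides).
- insert_black: Black tray insert, 94 mm square, 8 mm high, 3 mm walls and floor: inside 88 mm square, 5 mm deep. Fixed. Origin: centre of its underside, x and y along its sides, z up; floor at 3 mm, rim at 8 mm. The four inserts stand 2 x 2, 96 mm apart, places varying, in an aluminium caddy 204 mm square (rim 6 mm above their underside; wire grips stick out 15 mm on two sides).
- insert_purple: Purple tray insert, 94 mm square, 8 mm high, 3 mm walls and floor: inside 88 mm square, 5 mm deep. Fixed. Origin: centre of its underside, x and y along its sides, z up; floor at 3 mm, rim at 8 mm. The four inserts stand 2 x 2, 96 mm apart, places varying, in an aluminium caddy 204 mm square (rim 6 mm above their underside; wire grips stick out 15 mm on two sides).
Things that resemble listed ones, but are neither listed nor needed, are in the scene too. There is more than one size of the vial_red; the one meant has the size given above.

How it is judged:
By the outcome, as a careful person would: the job done as asked, in the order asked, and still so for the second after the job is handed in, with the robot touching nothing.
It also fails if it takes over 109 s, if anything falls off the work surface, if the arm or the gripper's body presses on something with over 40 N, if the wrist force passes 120 N, or if a joint passes its speed limit or range.

## Working session

There is one attempt and no reset: what is moved stays moved. The work goes in short steps, Python scripts to look and compute and a tool call to move; the robot and the scene stay as the last step left them, time stands still between calls to the robot, and variables do not carry over. Pictures are saved under pics/ and viewed, at most 18 in all, crops included, and the job is handed in when it is done.

Besides the shell and the picture viewer there is one more tool, called after "Call:" as name(argument=value, ...), one argument or row to a line, values as JSON. arm_command: Moves the arm, as the interface text tells. Its arguments: {"type":"object","properties":{"moves":{"type":"array"},"squeeze":{"type":"number"}},"required":["moves"]}

```bash
ls; mkdir -p pics; cat > h.py <<'E'
import numpy as np, cv2
from rig import ctrl, viewer, spotter
def snap(n,f):
    im=viewer.snapshot(n); cv2.imwrite('pics/'+f,cv2.cvtColor(im,cv2.COLOR_RGB2BGR)); return im
def K(c): return np.array([[c['fx'],0,c['cx']],[0,c['fy'],c['cy']],[0,0,1]]),np.array(c['dist_coeffs'],float)
def ray(c,px,z):
    "px Nx2 (u,v) -> world points at height z"
    k,d=K(c); p=cv2.undistortPoints(np.array(px,float).reshape(-1,1,2),k,d).reshape(-1,2)
    T=np.linalg.inv(np.array(c['world_to_cam'])); dirs=np.c_[p[:,0],-p[:,1],-np.ones(len(p))]@T[:3,:3].T
    o=T[:3,3]; return o+dirs*((z-o[2])/dirs[:,2])[:,None]
def proj(c,P):
    P=np.atleast_2d(P); T=np.array(c['world_to_cam']); q=P@T[:3,:3].T+T[:3,3]; k,d=K(c)
    return cv2.projectPoints(q*[1,-1,-1],np.zeros(3),np.zeros(3),k,d)[0].reshape(-1,2)
E
python3 - <<'E'
from h import *
for n in ['top','side','wrist']:
    snap(n,n+'0.png'); c=viewer.calibration(n); T=np.linalg.inv(np.array(c['world_to_cam'])); print(n,T[:3,3].round(3),T[:3,2].round(2),c['fx'])
print(ctrl.get_state())
E
```

```text
pics
top [0.368 0.034 0.862] [-0.16  0.01  0.99] 385.90625931623714
side [0.276 0.837 0.717] [-0.2   0.77  0.61] 404.073494048469
wrist [ 0.253 -0.55   0.384] [0.25 0.08 0.96] 378.25190574073326
{'time_s': 0.15, 'joint_pos': array([-1.37611433e+00,  3.59385351e-01,  1.51117206e+00, -6.62473934e-06,
        1.27247354e+00, -1.15119763e-01]), 'qd': array([ 0.00076399, -0.00244962, -0.00324718,  0.00079057, -0.00054977,
       -0.00085624]), 'joint_efforts': array([-1.24239737e-04, -5.15757680e+01, -2.71011794e+01,  6.72777998e-02,
        3.05636635e-02, -8.00891121e-05]), 'tool_pos': array([ 0.18279969, -0.57092933,  0.22197989]), 'orientation': array([ 9.88026422e-01,  1.54283091e-01, -3.17637640e-05, -7.18451623e-04]), 'force': array([ 0.17829313, -0.04545123, -0.63000043]), 'wrist_torque': array([-0.05003689,  0.00228528, -0.01955294]), 'finger_force': 0.0, 'gripper_width': 0.08785376348254552}
```

View pics/top0.png

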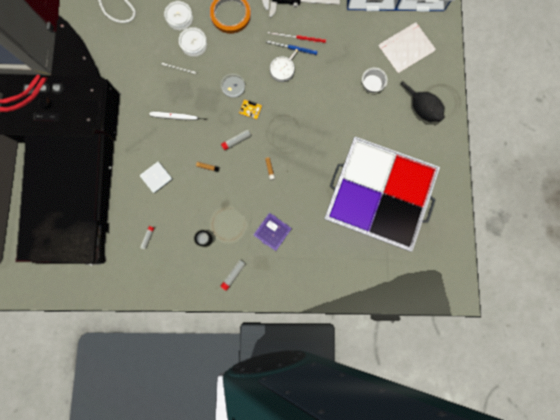

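View pics/side0.png

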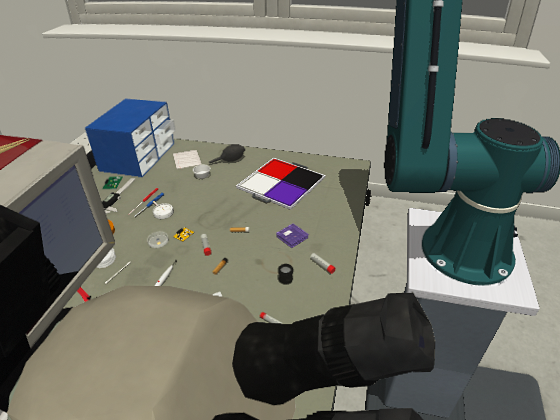

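```bash
python3 - <<'E'
from h import *
c=viewer.calibration('top')
H=dict(vial_red=.0065,vial_white=.0065,vial_black=.0065,loupe=.018,chip_box=.014,waffle_pack=.009,insert_red=.008,insert_white=.008,insert_black=.008,insert_purple=.008)
for n,h in H.items():
    for r in spotter.outline_of('top',n)[:4]:
        m=r['pixels'].astype(np.uint8); cs=max(cv2.findContours(m,0,2)[0],key=len).reshape(-1,2)
        P=ray(c,cs,h)[:,:2]; b=cv2.minAreaRect((P*1000).astype(np.float32))
        print(n,round(r['p'],2),np.array(r['bbox']).astype(int),'ctr',np.round(b[0],1),'size',np.round(b[1],1),'ang',round(b[2],1))
E
```

```text
vial_red 0.72 [222 129 252 149] ctr [666.8 138.8] size [19.3 69.3] ang 28.9
vial_red 0.64 [220 262 245 293] ctr [355.9 135.3] size [17.8 70.1] ang 54.0
vial_red 0.45 [146 232 152 246] ctr [435.5 327.2] size [10.7 45.1] ang 72.3
vial_black 0.69 [384 153 436 206] ctr [ 575.2 -257. ] size [ 98.9 100.3] ang 70.2
vial_black 0.57 [196 161 218 172] ctr [600.4 202.3] size [51.5 11.9] ang 76.7
loupe 0.67 [195 229 210 244] ctr [433.7 201.2] size [36.6 35.4] ang 28.7
chip_box 0.69 [253 212 289 248] ctr [453.8  51.4] size [64.1 65.4] ang 55.6
waffle_pack 0.67 [139 164 172 195] ctr [571.6 316. ] size [54.8 51. ] ang 39.7
insert_red 0.56 [382 156 438 207] ctr [ 574.3 -255.8] size [95.6 97.1] ang 69.9
insert_red 0.37 [255 211 289 250] ctr [454.1  51.8] size [59.3 61.8] ang 55.9
insert_white 0.9 [341 141 393 191] ctr [ 607.2 -165.2] size [97.5 98. ] ang 69.6
insert_black 0.75 [370 191 425 243] ctr [ 484.4 -223.9] size [ 99.9 100.5] ang 70.3
insert_purple 0.86 [330 179 380 231] ctr [ 518.8 -132.5] size [96.8 99.6] ang 70.3
insert_purple 0.21 [142 161 171 190] ctr [573.  315.8] size [56.4 54.7] ang 38.9
insert_purple 0.19 [265 155 274 177] ctr [599.  60.] size [51.7 15.5] ang 14.7
```

The top view shows the caddy at about (382,193): white (367,167), red (410,180), purple (355,205) and black (398,220). Red-capped vials are at (237,140), (232,275) and a small one at (148,238). The white-capped amber vial is near (269,168) and the black-capped one near (208,166). The loupe is at (204,238), the chip box at (273,231) and the waffle pack at (155,177). The side view shows a machine near +y.

```bash
python3 - <<'E'
from h import *
im=cv2.imread('pics/top0.png'); a=cv2.resize(im[115:300,100:300],None,fx=4,fy=3.2*1.25*0.8,interpolation=cv2.INTER_CUBIC); cv2.imwrite('pics/z.png',a)
c=viewer.calibration('top')
for z in (0,.2): print(ray(c,[(118,85),(105,260),(148,227),(148,249),(270,157),(267,178),(232,262),(50,210)],z).round(3).tolist())
print(np.array(viewer.calibration('wrist')['world_to_cam']).round(3)); s=ctrl.get_state()
# wrist cam in tool frame
from scipy.spatial.transform import Rotation as R
T=np.linalg.inv(np.array(viewer.calibration('wrist')['world_to_cam'])); r=R.from_quat(s['orientation']).as_matrix()
print(r.round(3), r.T@(T[:3,3]-s['tool_pos']), r.T@-T[:3,2])
E
```

```text
[[0.794, 0.421, 0.0], [0.386, 0.416, 0.0], [0.459, 0.328, 0.0], [0.411, 0.325, 0.0], [0.626, 0.06, 0.0], [0.576, 0.066, 0.0], [0.385, 0.139, 0.0], [0.494, 0.545, 0.0]]
[[0.695, 0.331, 0.2], [0.381, 0.327, 0.2], [0.438, 0.26, 0.2], [0.401, 0.257, 0.2], [0.566, 0.054, 0.2], [0.528, 0.058, 0.2], [0.381, 0.114, 0.2], [0.465, 0.427, 0.2]]
[[ 0.305 -0.952  0.    -0.601]
 [ 0.918  0.294 -0.264  0.031]
 [ 0.251  0.081  0.964 -0.39 ]
 [ 0.     0.     0.     1.   ]]
[[ 0.952  0.305 -0.   ]
 [ 0.305 -0.952  0.   ]
 [ 0.    -0.    -1.   ]] [ 0.07313871  0.00092627 -0.16219064] [-2.64162927e-01  4.23226337e-04  9.64477977e-01]
```

View pics/z.png

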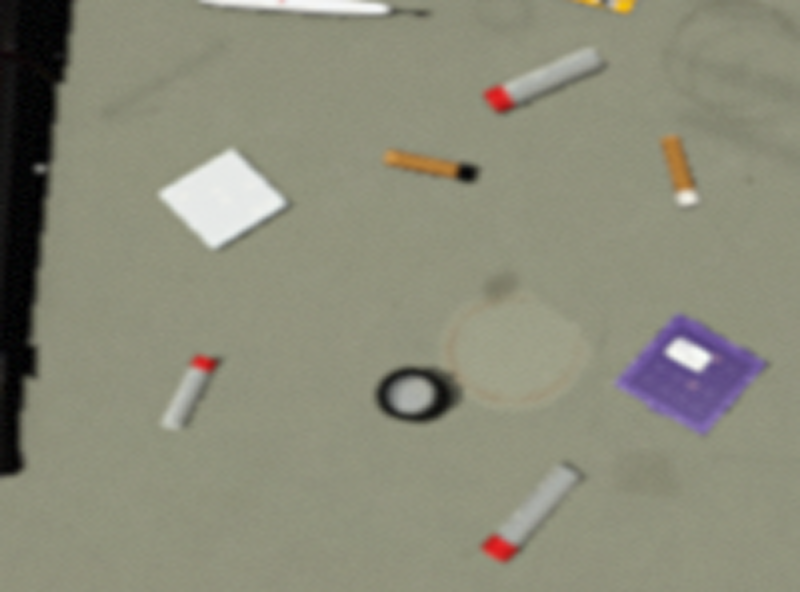

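The zoom confirms the small red-capped vial at (148,238) is the one that is 51 mm long; the other two are 70 mm. I'll move to an overview pose with the wrist camera.

```bash
cat >> h.py <<'E'
from scipy.spatial.transform import Rotation as R
def plan(wps,p0=None,yaw0=None):
    "wps: (x,y,z,yawdeg or None) world -> rows cm/deg in the current tool frame"
    s=ctrl.get_state(); p0=s['tool_pos'] if p0 is None else np.array(p0); r=R.from_quat(s['orientation']).as_matrix()
    y0=np.degrees(np.arctan2(r[1,0],r[0,0]))
    print('t',round(s['time_s'],2),'pos',s['tool_pos'].round(4),'yaw',round(y0,2),'j',s['joint_pos'].round(2),'w',round(s['gripper_width'],4),'ff',round(s['finger_force'],1))
    for w in wps:
        d=r.T@(np.array(w[:3])-p0)*100; t=0 if w[3] is None else -(((w[3]-y0)+90)%180-90)
        print(np.round(d,2).tolist(),round(t,1),'yaw->',round(y0-t,1),'rows>=',int(np.ceil(max(np.linalg.norm(d)/4.17,abs(t)/7.16))))
E
python3 - <<'E'
from h import *
plan([(.40,-.35,.25,None),(.45,.15,.25,None)])
E
```

```text
t 0.65 pos [ 0.1829 -0.5714  0.2226] yaw 17.75 j [-1.38  0.36  1.51  0.    1.27 -0.12] w 0.0877 ff 0.0
[27.43, -14.47, -2.73] 0 yaw-> 17.7 rows>= 8
[47.43, -60.57, -2.73] 0 yaw-> 17.7 rows>= 19
```

Call:
arm_command(
  moves=[
    [27.4,-14.5,-2.7,0,1],
    [27.4,-14.5,-2.7,0,1],
    [27.4,-14.5,-2.7,0,1],
    [27.4,-14.5,-2.7,0,1],
    [27.4,-14.5,-2.7,0,1],
    [27.4,-14.5,-2.7,0,1],
    [27.4,-14.5,-2.7,0,1],
    [47.4,-60.6,-2.7,0,1],
    [47.4,-60.6,-2.7,0,1],
    [47.4,-60.6,-2.7,0,1],
    [47.4,-60.6,-2.7,0,1],
    [47.4,-60.6,-2.7,0,1],
    [47.4,-60.6,-2.7,0,1],
    [47.4,-60.6,-2.7,0,1],
    [47.4,-60.6,-2.7,0,1],
    [47.4,-60.6,-2.7,0,1],
    [47.4,-60.6,-2.7,0,1],
    [47.4,-60.6,-2.7,0,1],
    [47.4,-60.6,-2.7,0,1],
    [47.4,-60.6,-2.7,0,1],
  ],
)

```text
time_s: 2.32
tool_pos: [0.4499, 0.1547, 0.2501]
orientation: [0.988, 0.156, 0.001, -0.001]
force: [0.1, -1.2, 0.4]
gripper_width: 0.088
finger_force: 0.0
```

Call:
arm_command(
  moves=[
    [0,0,0,0,1],
    [0,0,0,0,1],
    [0,0,0,0,1],
  ],
)

```text
time_s: 2.57
tool_pos: [0.4493, 0.1494, 0.2496]
orientation: [0.988, 0.154, -0.0, 0.0]
force: [-0.0, -0.9, -0.1]
gripper_width: 0.0878
finger_force: 0.0
```

```bash
python3 - <<'E'
from h import *
plan([])
c=viewer.calibration('wrist'); snap('wrist','w1.png')
H=dict(vial_red=.0065,vial_white=.0065,loupe=.036,chip_box=.014,waffle_pack=.009,insert_purple=.008)
for n,h in H.items():
    for r in spotter.outline_of('wrist',n)[:4]:
        m=r['pixels'].astype(np.uint8); cs=max(cv2.findContours(m,0,2)[0],key=len).reshape(-1,2)
        P=ray(c,cs,h)[:,:2]; b=cv2.minAreaRect((P*1000).astype(np.float32))
        print(n,round(r['p'],2),np.array(r['bbox']).astype(int),'ctr',np.round(b[0],1),'size',np.round(b[1],1),'ang',round(b[2],1))
E
```

```text
t 2.57 pos [0.4493 0.1494 0.2496] yaw 17.76 j [ 0.18  0.15  1.73 -0.    1.26  1.44] w 0.0878 ff 0.0
vial_red 0.91 [107 104 134 152] ctr [437.2 324.7] size [13.4 54.2] ang 70.7
vial_red 0.75 [242 223 298 267] ctr [356.7 134.2] size [18.1 75. ] ang 56.6
vial_white 0.6 [402  28 420  81] ctr [599.5  59.3] size [52.4 13.4] ang 14.9
loupe 0.67 [211 147 251 188] ctr [437.7 198.4] size [38.  36.4] ang 16.5
chip_box 0.27 [258   0 301  23] ctr [598.1 196. ] size [41.9 13.5] ang 76.6
waffle_pack 0.76 [131   0 191  31] ctr [557.  304.2] size [26.9 58.7] ang 17.7
insert_purple 0.75 [484 122 559 243] ctr [ 517.9 -135.8] size [100.2  96.2] ang 70.0
insert_purple 0.68 [258   0 303  23] ctr [599.5 195.6] size [40.7 13. ] ang 75.9
insert_purple 0.43 [103 104 136 152] ctr [437.9 323.7] size [15.  54.8] ang 71.9
```

View pics/w1.png

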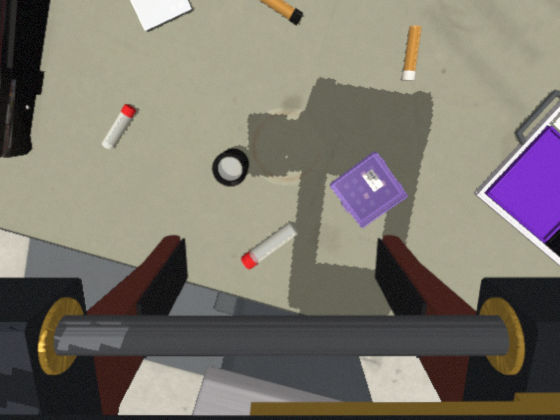

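The wrist view shows the red vial at (120,127), loupe (231,167), chip box (369,189) and white-capped vial (412,52). The machine edge is at about (35,95) with its lower corner near (30,155). I'll estimate its height by comparing views.

```bash
python3 - <<'E'
from h import *
im=cv2.imread('pics/w1.png'); t=cv2.imread('pics/top0.png')
a=cv2.resize(im[0:180,0:130],None,fx=3,fy=3); b=cv2.resize(t[70:280,10:160],None,fx=2.57,fy=2.57); b=b[:540]
cv2.imwrite('pics/z2.png',np.hstack([a,b]))
w=viewer.calibration('wrist'); c=viewer.calibration('top')
for z in (0,.03,.06,.1,.15,.2): print(z,'wrist',ray(w,[(30,153),(42,72),(48,0)],z)[:,:2].round(3).tolist(),'top',ray(c,[(104,262),(108,207),(118,90)],z)[:,:2].round(3).tolist())
# red vial direction, from both
for n,h in dict(vial_red=.0065,vial_white=.0065,loupe=.02,chip_box=.014).items():
    for r in spotter.pinpoint('wrist',n)[:3]: print(n,r['p'],r['pixel'],ray(w,[r['pixel'][::-1]],0).round(4).tolist())
E
```

```text
0 wrist [[0.38, 0.415], [0.468, 0.414], [0.538, 0.419]] top [[0.381, 0.417], [0.503, 0.42], [0.782, 0.42]]
0.03 wrist [[0.39, 0.397], [0.472, 0.397], [0.537, 0.401]] top [[0.381, 0.404], [0.498, 0.406], [0.767, 0.406]]
0.06 wrist [[0.4, 0.379], [0.476, 0.379], [0.535, 0.383]] top [[0.38, 0.391], [0.494, 0.393], [0.753, 0.393]]
0.1 wrist [[0.414, 0.355], [0.481, 0.355], [0.533, 0.359]] top [[0.38, 0.373], [0.487, 0.375], [0.733, 0.375]]
0.15 wrist [[0.431, 0.326], [0.487, 0.326], [0.531, 0.328]] top [[0.379, 0.351], [0.479, 0.353], [0.709, 0.353]]
0.2 wrist [[0.448, 0.296], [0.493, 0.296], [0.529, 0.298]] top [[0.378, 0.328], [0.472, 0.33], [0.685, 0.33]]
vial_red 0.98 [126.1, 121.6] [[0.4388, 0.3244, 0.0]]
vial_red 0.85 [244.6, 272.2] [[0.3579, 0.1298, 0.0]]
vial_white 0.56 [55.5, 409.2] [[0.5985, 0.0579, 0.0]]
loupe 0.77 [163.1, 230.0] [[0.4354, 0.2026, 0.0]]
chip_box 0.64 [185.9, 368.1] [[0.4576, 0.0486, 0.0]]
```

View pics/z2.png

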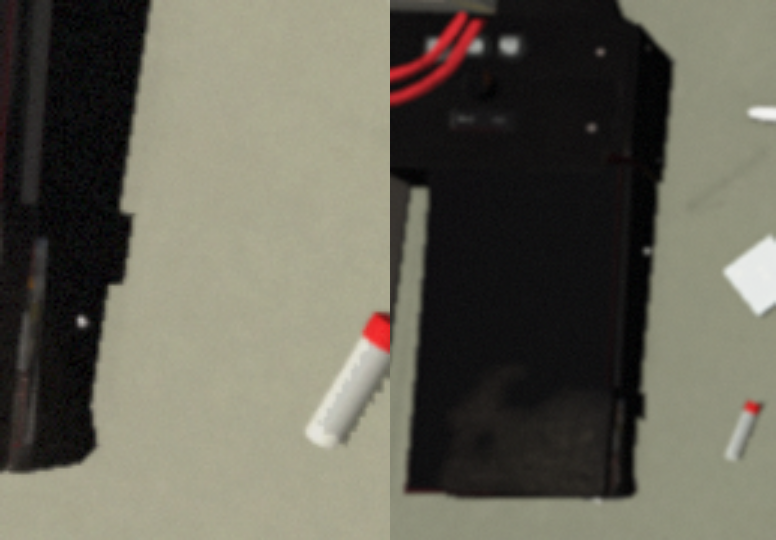

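The machine's base edge sits at about y=0.416 and rises upward. I'll grip the red vial along its length, so the narrow side of the gripper faces the machine. First I'll check where the tube seen in the side view could be.

```bash
python3 - <<'E'
from h import *
c=viewer.calibration('side')
for z in (.05,.1,.2,.3,.4,.5): print(z,ray(c,[(433,330),(400,293),(236,345),(150,292)],z)[:,:2].round(3).tolist())
plan([(.44,.15,.06,70.7),(.4375,.325,.06,70.7),(.4375,.325,.003,70.7)])
E
```

```text
0.05 [[0.11, 0.309], [0.177, 0.227], [0.476, 0.431], [0.701, 0.352]]
0.1 [[0.122, 0.349], [0.184, 0.273], [0.461, 0.461], [0.669, 0.389]]
0.2 [[0.147, 0.428], [0.199, 0.364], [0.431, 0.522], [0.605, 0.461]]
0.3 [[0.172, 0.507], [0.214, 0.456], [0.401, 0.583], [0.542, 0.534]]
0.4 [[0.197, 0.586], [0.229, 0.547], [0.371, 0.644], [0.478, 0.607]]
0.5 [[0.222, 0.665], [0.244, 0.639], [0.341, 0.705], [0.414, 0.679]]
t 3.12 pos [0.4496 0.15   0.2497] yaw 17.73 j [0.18 0.15 1.73 0.   1.26 1.44] w 0.0879 ff 0.0
[-0.92, -0.29, 18.97] -53.0 yaw-> 70.7 rows>= 8
[4.17, -17.03, 18.97] -53.0 yaw-> 70.7 rows>= 8
[4.17, -17.03, 24.67] -53.0 yaw-> 70.7 rows>= 8
```

Call:
arm_command(
  moves=[
    [-0.9,-0.3,19,-53,1],
    [-0.9,-0.3,19,-53,1],
    [-0.9,-0.3,19,-53,1],
    [-0.9,-0.3,19,-53,1],
    [-0.9,-0.3,19,-53,1],
    [-0.9,-0.3,19,-53,1],
    [-0.9,-0.3,19,-53,1],
    [-0.9,-0.3,19,-53,1],
    [4.2,-17,19,-53,1],
    [4.2,-17,19,-53,1],
    [4.2,-17,19,-53,1],
    [4.2,-17,19,-53,1],
    [4.2,-17,19,-53,1],
    [4.2,-17,19,-53,1],
    [4.2,-17,19,-53,1],
  ],
)

```text
time_s: 4.37
tool_pos: [0.4373, 0.3247, 0.0594]
orientation: [0.815, 0.58, -0.0, 0.0]
force: [0.4, 0.7, 0.4]
gripper_width: 0.0879
finger_force: 0.0
```

```bash
python3 - <<'E'
from h import *
plan([(.4375,.325,.003,70.7)])
c=viewer.calibration('wrist'); snap('wrist','w2.png')
for r in spotter.outline_of('wrist','vial_red')[:2]:
    m=r['pixels'].astype(np.uint8); cs=max(cv2.findContours(m,0,2)[0],key=len).reshape(-1,2)
    P=ray(c,cs,.0065)[:,:2]; b=cv2.minAreaRect((P*1000).astype(np.float32))
    print(r['p'],r['bbox'],'ctr',np.round(b[0],1),'size',np.round(b[1],1),'ang',round(b[2],1))
E
```

```text
t 4.37 pos [0.4373 0.3247 0.0594] yaw 70.86 j [ 0.51  0.48  1.79 -0.    0.86  0.85] w 0.0879 ff 0.0
[0.04, 0.01, 5.64] 0.2 yaw-> 70.7 rows>= 2
0.59 [236.0, 210.2, 324.2, 236.8] ctr [437.3 324.7] size [13.9 53.4] ang 70.9
```

View pics/w2.png

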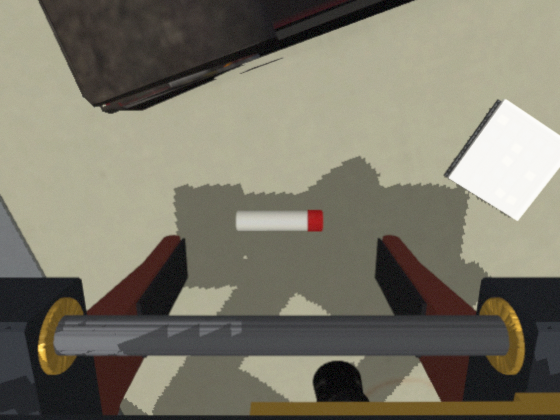

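The vial is level at (279,221), centred between the fingers. I'll descend and close lengthwise.

Call:
arm_command(
  moves=[
    [0,0,3,0,1],
    [0,0,5.6,0,1],
    [0,0,5.6,0,1],
    [0,0,5.6,0,-1],
    [0,0,5.6,0,-1],
    [0,0,5.6,0,-1],
    [0,0,5.6,0,-1],
    [0,0,5.6,0,-1],
    [0,0,5.6,0,-1],
    [0,0,5.6,0,-1],
    [0,0,5.6,0,-1],
    [0,0,5.6,0,-1],
  ],
  squeeze=10,
)

```text
time_s: 5.47
tool_pos: [0.4379, 0.3251, 0.0042]
orientation: [0.815, 0.579, 0.0, 0.0]
force: [-0.1, -0.9, 6.0]
gripper_width: 0.0509
finger_force: 10.0
```

```bash
python3 - <<'E'
from h import *
plan([(.4375,.325,.08,None),(.45,.05,.10,None),(.575,-.2565,.08,25.5),(.575,-.2565,.009,25.5)])
E
```

```text
t 5.47 pos [0.4379 0.3251 0.0042] yaw 70.76 j [0.51 0.57 1.83 0.   0.74 0.85] w 0.0509 ff 10.0
[-0.02, -0.04, -7.58] 0 yaw-> 70.8 rows>= 2
[-25.57, 10.21, -9.59] 0 yaw-> 70.8 rows>= 7
[-50.39, 32.1, -7.59] 45.3 yaw-> 25.5 rows>= 15
[-50.4, 32.1, -0.49] 45.3 yaw-> 25.5 rows>= 15
```

Call:
arm_command(
  moves=[
    [0,0,-4,0,-1],
    [0,0,-7.6,0,-1],
    [0,0,-7.6,0,-1],
    [-25.6,10.2,-9.6,0,-1],
    [-25.6,10.2,-9.6,0,-1],
    [-25.6,10.2,-9.6,0,-1],
    [-25.6,10.2,-9.6,0,-1],
    [-25.6,10.2,-9.6,0,-1],
    [-25.6,10.2,-9.6,0,-1],
    [-50.4,32.1,-7.6,45,-1],
    [-50.4,32.1,-7.6,45,-1],
    [-50.4,32.1,-7.6,45,-1],
    [-50.4,32.1,-7.6,45,-1],
    [-50.4,32.1,-7.6,45,-1],
    [-50.4,32.1,-7.6,45,-1],
    [-50.4,32.1,-7.6,45,-1],
    [-50.4,32.1,-7.6,45,-1],
    [-50.4,32.1,-7.6,45,-1],
    [-50.4,32.1,-7.6,45,-1],
    [-50.4,32.1,-7.6,45,-1],
  ],
)

```text
time_s: 7.13
tool_pos: [0.5745, -0.2577, 0.0788]
orientation: [0.975, 0.222, -0.0, -0.0]
force: [-0.7, 0.0, 0.1]
gripper_width: 0.0507
finger_force: 10.0
```

```bash
python3 - <<'E'
from h import *
plan([(.575,-.2565,.009,25.5)])
c=viewer.calibration('wrist'); snap('wrist','w3.png')
for n in ['insert_red','vial_red','insert_white']:
  for r in spotter.outline_of('wrist',n)[:2]:
    m=r['pixels'].astype(np.uint8); cs=max(cv2.findContours(m,0,2)[0],key=len).reshape(-1,2)
    P=ray(c,cs,.009)[:,:2]; b=cv2.minAreaRect((P*1000).astype(np.float32))
    print(n,r['p'],r['bbox'],'ctr',np.round(b[0],1),'size',np.round(b[1],1),'ang',round(b[2],1))
E
```

```text
t 7.13 pos [ 0.5745 -0.2577  0.0788] yaw 25.63 j [-0.53  0.55  1.58  0.    1.01  0.59] w 0.0507 ff 10.0
[0.09, -0.08, 6.98] 0.1 yaw-> 25.5 rows>= 2
insert_red 0.65 [180.4, 108.3, 383.8, 309.8] ctr [ 574.8 -258.1] size [94.2 95.1] ang 69.8
vial_red 0.67 [224.0, 245.7, 340.3, 275.9] ctr [ 546.3 -272.5] size [20.2 76.2] ang 25.7
insert_white 0.74 [55.5, 0.0, 280.2, 210.5] ctr [ 608.1 -167.4] size [96.  96.5] ang 69.5
```

View pics/w3.png

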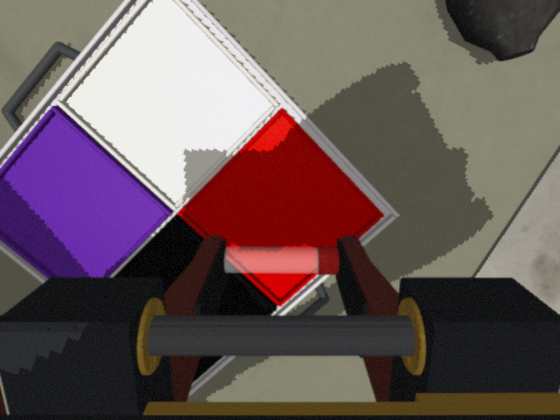

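The vial is held level over the red insert at (282,262). I'll lower it and release.

Call:
arm_command(
  moves=[
    [0,0,3.5,0,-1],
    [0,0,6,0,-1],
    [0,0,7,0,-1],
    [0,0,7,0,-1],
    [0,0,7,0,-1],
    [0,0,7,0,0.4],
    [0,0,7,0,0.4],
    [0,0,7,0,0.4],
    [0,0,7,0,0.4],
    [0,0,7,0,0.4],
    [0,0,0,0,0.4],
    [0,0,0,0,0.4],
    [0,0,0,0,0.4],
  ],
)

```text
time_s: 8.42
tool_pos: [0.5783, -0.2588, 0.0852]
orientation: [0.975, 0.223, 0.003, 0.003]
force: [1.1, -0.5, 0.4]
gripper_width: 0.0613
finger_force: 0.0
```

```bash
python3 - <<'E'
from h import *
plan([(.599,.059,.08,14.9),(.599,.059,.003,14.9)])
c=viewer.calibration('wrist'); snap('wrist','w4.png')
for n in ['vial_red']:
  for r in spotter.outline_of('wrist',n)[:2]:
    m=r['pixels'].astype(np.uint8); cs=max(cv2.findContours(m,0,2)[0],key=len).reshape(-1,2)
    P=ray(c,cs,.0105)[:,:2]; b=cv2.minAreaRect((P*1000).astype(np.float32))
    print(n,r['p'],r['bbox'],'ctr',np.round(b[0],1),'size',np.round(b[1],1),'ang',round(b[2],1))
E
```

```text
t 8.42 pos [ 0.5783 -0.2588  0.0852] yaw 25.75 j [-0.53  0.54  1.58  0.    1.01  0.59] w 0.0613 ff 0.0
[15.67, -27.73, 0.4] 10.8 yaw-> 14.9 rows>= 8
[15.63, -27.78, 8.1] 10.8 yaw-> 14.9 rows>= 8
```

View pics/w4.png

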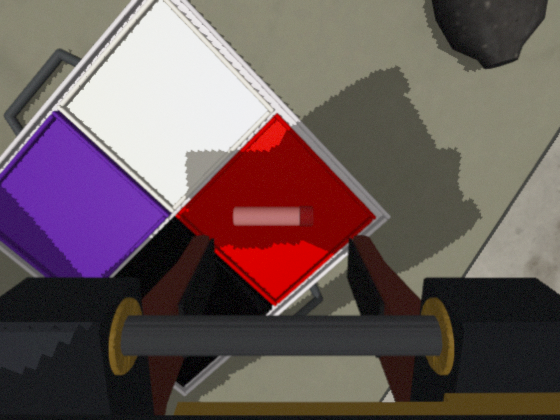

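The red vial lies centred on the red floor at (272,216). Next is the white-capped vial.

Call:
arm_command(
  moves=[
    [16,-27.5,-2,10.8,0.4],
    [16,-27.5,-2,10.8,0.4],
    [16,-27.5,-2,10.8,0.4],
    [16,-27.5,-2,10.8,0.4],
    [16,-27.5,-2,10.8,0.4],
    [16,-27.5,-2,10.8,0.4],
    [16,-27.5,-2,10.8,0.4],
    [16,-27.5,-2,10.8,0.4],
    [16,-27.5,0,10.8,0.4],
    [16,-27.5,0,10.8,0.4],
    [16,-27.5,0,10.8,0.4],
  ],
)

```text
time_s: 9.43
tool_pos: [0.597, 0.0607, 0.0776]
orientation: [0.991, 0.131, -0.003, -0.0]
force: [-0.1, -0.4, 0.8]
gripper_width: 0.0615
finger_force: 0.0
```

```bash
cat >> h.py <<'E'
def find(n,h,k=2,cam='wrist'):
  c=viewer.calibration(cam)
  for r in spotter.outline_of(cam,n)[:k]:
    m=r['pixels'].astype(np.uint8); cs=max(cv2.findContours(m,0,2)[0],key=len).reshape(-1,2)
    P=ray(c,cs,h)[:,:2]; b=cv2.minAreaRect((P*1000).astype(np.float32))
    print(n,round(r['p'],2),np.array(r['bbox']).astype(int),'ctr',np.round(b[0],1),'size',np.round(b[1],1),'ang',round(b[2],1))
E
python3 - <<'E'
from h import *
snap('wrist','w5.png'); plan([(.599,.059,.003,14.9)])
find('vial_white',.0065,3); find('vial_black',.0065,2)
E
```

```text
t 9.48 pos [0.5979 0.0601 0.0784] yaw 14.94 j [-0.01  0.52  1.65 -0.    0.98  1.3 ] w 0.0615 ff 0.0
[0.11, 0.14, 7.54] 0.0 yaw-> 14.9 rows>= 2
vial_white 0.64 [274 172 294 252] ctr [599.2  58.2] size [54.2 12.6] ang 14.5
vial_black 0.81 [ 20 124 105 177] ctr [602.4 200.5] size [55.  13.2] ang 76.7
```

Call:
arm_command(
  moves=[
    [0,0.1,4,0,0.4],
    [0,0.1,7.5,0,0.4],
    [0,0.1,7.5,0,0.4],
    [0,0.1,7.5,0,-1],
    [0,0.1,7.5,0,-1],
    [0,0.1,7.5,0,-1],
    [0,0.1,7.5,0,-1],
    [0,0.1,7.5,0,-1],
    [0,0.1,7.5,0,-1],
    [0,0.1,7.5,0,-1],
    [0,0.1,7.5,0,-1],
    [0,0.1,7.5,0,-1],
    [0,0.1,7.5,0,-1],
    [0,0.1,7.5,0,-1],
  ],
)

```text
time_s: 10.75
tool_pos: [0.5996, 0.0596, 0.0049]
orientation: [0.991, 0.13, 0.0, -0.0]
force: [-0.7, 0.5, 3.9]
gripper_width: 0.0114
finger_force: 10.0
```

```bash
python3 - <<'E'
from h import *
plan([(.608,-.167,.085,None),(.608,-.167,.009,None)])
E
```

```text
t 10.75 pos [0.5996 0.0596 0.0049] yaw 14.95 j [-0.02  0.62  1.69  0.    0.82  1.29] w 0.0114 ff 10.0
[-5.03, 22.11, -8.02] 0 yaw-> 15.0 rows>= 6
[-5.03, 22.11, -0.42] 0 yaw-> 15.0 rows>= 6
```

Call:
arm_command(
  moves=[
    [0,0,-4,0,-1],
    [0,0,-8,0,-1],
    [0,0,-8,0,-1],
    [-5,22.1,-8,0,-1],
    [-5,22.1,-8,0,-1],
    [-5,22.1,-8,0,-1],
    [-5,22.1,-8,0,-1],
    [-5,22.1,-8,0,-1],
    [-5,22.1,-8,0,-1],
    [-5,22.1,-8,0,-1],
    [-5,22.1,-8,0,-1],
    [-5,22.1,-8,0,-1],
  ],
)

```text
time_s: 11.75
tool_pos: [0.6078, -0.1659, 0.0843]
orientation: [0.992, 0.13, -0.0, -0.001]
force: [0.0, -0.6, -0.5]
gripper_width: 0.0119
finger_force: 10.0
```

```bash
python3 - <<'E'
from h import *
snap('wrist','w6.png'); plan([(.608,-.167,.009,None)])
find('vial_white',.08,3); find('insert_white',.009,2)
E
```

```text
t 11.8 pos [ 0.6078 -0.1653  0.0843] yaw 15.0 j [-0.38  0.54  1.58  0.    1.02  0.93] w 0.0116 ff 10.0
[-0.02, 0.18, 7.53] 0 yaw-> 15.0 rows>= 2
vial_white 0.79 [266 208 293 316] ctr [ 604.4 -167. ] size [56.1 13.4] ang 15.1
insert_white 0.72 [186 113 386 270] ctr [ 607.9 -167.1] size [95.3 96. ] ang 70.1
insert_white 0.31 [265 206 295 317] ctr [ 572.5 -175.9] size [81.1 20.3] ang 13.9
```

View pics/w6.png

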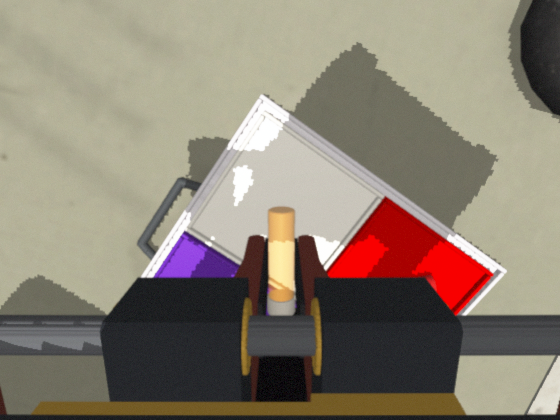

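The vial is held level at (281,260) over the white insert. I'll lower it and release.

Call:
arm_command(
  moves=[
    [0,0.1,4,0,-1],
    [0,0.1,6.5,0,-1],
    [0,0.1,7.5,0,-1],
    [0,0.1,7.5,0,-1],
    [0,0.1,7.5,0,-1],
    [0,0.1,7.5,0,-0.3],
    [0,0.1,7.5,0,-0.3],
    [0,0.1,7.5,0,-0.3],
    [0,0.1,7.5,0,-0.3],
    [0,0.1,5,0,-0.3],
    [0,0.1,0,0,-0.3],
    [0,0.1,0,0,-0.3],
    [0,0.1,0,0,-0.3],
    [0,0.1,0,0,-0.3],
  ],
)

```text
time_s: 13.07
tool_pos: [0.6089, -0.168, 0.0852]
orientation: [0.992, 0.13, 0.001, 0.0]
force: [0.0, -0.2, 0.4]
gripper_width: 0.0305
finger_force: 0.0
```

```bash
python3 - <<'E'
from h import *
snap('wrist','w7.png'); find('vial_white',.0105,3); plan([(.4365,.2,.10,0)])
E
```

```text
vial_white 0.65 [269 175 288 258] ctr [ 605.4 -167.1] size [54.9 13.4] ang 15.3
t 13.17 pos [ 0.6074 -0.1674  0.0833] yaw 14.95 j [-0.38  0.55  1.58  0.    1.02  0.93] w 0.0308 ff 0.0
[-7.03, -39.91, -1.59] 14.9 yaw-> -0.0 rows>= 10
```

Call:
arm_command(
  moves=[
    [-7,-39.9,-1.5,0,0.6],
    [-7,-39.9,-1.5,0,0.6],
    [-7,-39.9,-1.5,0,0.6],
    [-7,-39.9,-1.5,0,0.6],
    [-7,-39.9,-1.5,0,0.6],
    [-7,-39.9,-1.5,0,0.6],
    [-7,-39.9,-1.5,0,0.6],
    [-7,-39.9,-1.5,0,0.6],
    [-7,-39.9,-1.5,0,0.6],
    [-7,-39.9,-1.5,0,0.6],
    [-7,-39.9,-1.5,0,0.6],
    [-7,-39.9,-1.5,0,0.6],
    [-7,-39.9,-1.5,0,0.6],
  ],
)

```text
time_s: 14.25
tool_pos: [0.4376, 0.1991, 0.0988]
orientation: [0.991, 0.131, -0.001, 0.0]
force: [0.1, 0.0, 0.6]
gripper_width: 0.0704
finger_force: 0.0
```

```bash
python3 - <<'E'
from h import *
snap('wrist','w8.png'); find('loupe',.036,1); find('loupe',.018,1);find('loupe',0.005,1); c=viewer.calibration('wrist')
for r in spotter.pinpoint('wrist','loupe')[:1]: print(r['p'],ray(c,[r['pixel'][::-1]],0))
plan([(.436,.2,.004,None)])
E
```

```text
loupe 0.68 [251 182 308 247] ctr [439.  200.2] size [41.  34.9] ang 31.4
loupe 0.68 [251 182 308 247] ctr [433.7 198.7] size [44.3 37.7] ang 31.3
loupe 0.68 [251 182 308 247] ctr [429.8 197.7] size [46.7 39.8] ang 31.3
t 14.5 pos [0.4385 0.1985 0.0995] yaw 14.83 j [ 0.28  0.35  1.9  -0.    0.89  1.59] w 0.0706 ff 0.0
[-0.2, -0.21, 9.55] 0 yaw-> 14.8 rows>= 3
```

View pics/w8.png

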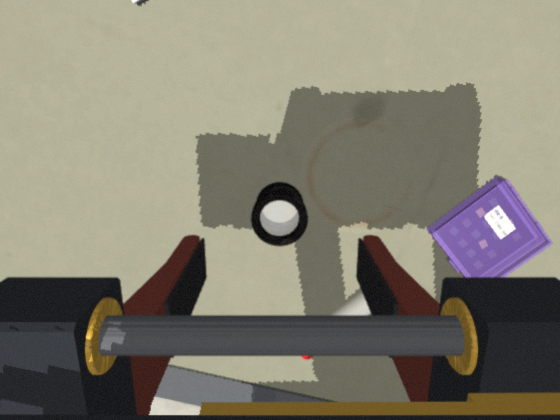

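The loupe stands at (280,215), with the chip box at (490,230). I'll descend and grip it.

Call:
arm_command(
  moves=[
    [-0.2,-0.2,4,0,0.6],
    [-0.2,-0.2,8,0,0.6],
    [-0.2,-0.2,9.5,0,0.6],
    [-0.2,-0.2,9.5,0,0.6],
    [-0.2,-0.2,9.5,0,-1],
    [-0.2,-0.2,9.5,0,-1],
    [-0.2,-0.2,9.5,0,-1],
    [-0.2,-0.2,9.5,0,-1],
    [-0.2,-0.2,9.5,0,-1],
    [-0.2,-0.2,9.5,0,-1],
    [-0.2,-0.2,9.5,0,-1],
    [-0.2,-0.2,9.5,0,-1],
    [-0.2,-0.2,9.5,0,-1],
  ],
  squeeze=12,
)

```text
time_s: 15.58
tool_pos: [0.436, 0.2011, 0.0053]
orientation: [0.991, 0.13, 0.001, -0.0]
force: [-0.4, -1.6, 6.5]
gripper_width: 0.0346
finger_force: 12.0
```

```bash
python3 - <<'E'
from h import *
plan([(.436,.2,.10,None),(.484,-.226,.10,None),(.484,-.226,.009,None)])
E
```

```text
t 15.58 pos [0.436  0.2011 0.0053] yaw 14.96 j [ 0.29  0.51  1.97 -0.    0.65  1.6 ] w 0.0346 ff 12.0
[-0.02, 0.11, -9.47] 0 yaw-> 15.0 rows>= 3
[-6.38, 42.51, -9.48] 0 yaw-> 15.0 rows>= 11
[-6.39, 42.51, -0.38] 0 yaw-> 15.0 rows>= 11
```

Call:
arm_command(
  moves=[
    [0,0,-4,0,-1],
    [0,0,-8,0,-1],
    [0,0,-9.5,0,-1],
    [-6.4,42.5,-9.5,0,-1],
    [-6.4,42.5,-9.5,0,-1],
    [-6.4,42.5,-9.5,0,-1],
    [-6.4,42.5,-9.5,0,-1],
    [-6.4,42.5,-9.5,0,-1],
    [-6.4,42.5,-9.5,0,-1],
    [-6.4,42.5,-9.5,0,-1],
    [-6.4,42.5,-9.5,0,-1],
    [-6.4,42.5,-9.5,0,-1],
    [-6.4,42.5,-9.5,0,-1],
    [-6.4,42.5,-9.5,0,-1],
    [-6.4,42.5,-9.5,0,-1],
    [-6.4,42.5,-9.5,0,-1],
    [-6.4,42.5,-9.5,0,-1],
  ],
)

```text
time_s: 17.0
tool_pos: [0.4823, -0.2244, 0.0993]
orientation: [0.991, 0.13, -0.001, -0.001]
force: [-0.1, 0.4, -0.6]
gripper_width: 0.0343
finger_force: 12.0
```

```bash
python3 - <<'E'
from h import *
snap('wrist','w9.png'); find('loupe',.11,1); find('insert_black',.009,1); find('insert_purple',.009,1)
plan([(.484,-.226,.01,None)])
E
```

```text
loupe 0.97 [234 222 326 318] ctr [ 482.1 -224.7] size [44.5 39.6] ang 16.5
insert_black 0.64 [189 107 379 257] ctr [ 484.9 -225.1] size [95.  95.3] ang 70.2
insert_purple 0.65 [ 67  12 259 216] ctr [ 518.4 -134.5] size [95.3 95.5] ang 70.3
t 17.2 pos [ 0.483  -0.2244  0.0996] yaw 15.06 j [-0.56  0.41  1.79  0.    0.94  0.74] w 0.0351 ff 12.0
[0.06, 0.19, 8.96] 0 yaw-> 15.1 rows>= 3
```

View pics/w9.png

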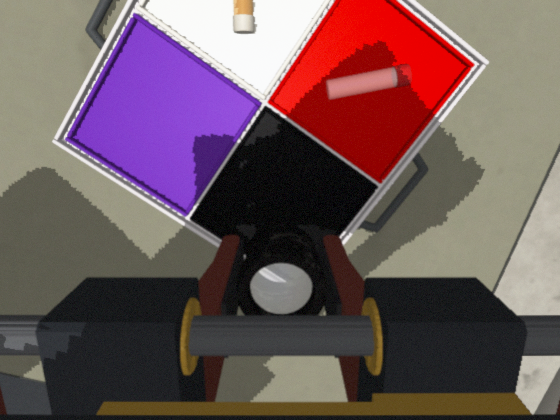

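The loupe is held upright at (282,280), and both vials lie flat in their inserts at (243,15) and (368,82). I'll lower the loupe into the black insert.

Call:
arm_command(
  moves=[
    [0.1,0.1,4,0,-1],
    [0.1,0.1,7.5,0,-1],
    [0.1,0.1,8.6,0,-1],
    [0.1,0.1,9,0,-1],
    [0.1,0.1,9,0,-1],
    [0.1,0.1,9,0,-1],
    [0.1,0.1,9,0,0.2],
    [0.1,0.1,9,0,0.2],
    [0.1,0.1,9,0,0.2],
    [0.1,0.1,9,0,0.2],
    [0.1,0.1,9,0,0.2],
    [0.1,0.1,6,0,0.2],
    [0.1,0.1,2,0,0.2],
    [0.1,0.1,0,0,0.2],
    [0.1,0.1,0,0,0.2],
    [0.1,0.1,0,0,0.2],
  ],
)

```text
time_s: 18.53
tool_pos: [0.4854, -0.2274, 0.1009]
orientation: [0.992, 0.13, 0.001, 0.001]
force: [-1.1, 0.5, -0.1]
gripper_width: 0.0528
finger_force: 0.0
```

```bash
python3 - <<'E'
from h import *
snap('wrist','w10.png'); find('loupe',.04,1)
plan([(.456,.05,.15,None)])
E
```

```text
loupe 0.58 [248 183 310 248] ctr [ 485.8 -225.8] size [40.7 35.3] ang 15.0
t 18.63 pos [ 0.4838 -0.2264  0.0988] yaw 14.95 j [-0.57  0.41  1.79  0.    0.94  0.74] w 0.0529 ff 0.0
[4.44, -27.42, -5.09] 0 yaw-> 14.9 rows>= 7
```

Call:
arm_command(
  moves=[
    [4.4,-27.4,-5,0,1],
    [4.4,-27.4,-5,0,1],
    [4.4,-27.4,-5,0,1],
    [4.4,-27.4,-5,0,1],
    [4.4,-27.4,-5,0,1],
    [4.4,-27.4,-5,0,1],
    [4.4,-27.4,-5,0,1],
    [4.4,-27.4,-5,0,1],
    [4.4,-27.4,-5,0,1],
    [4.4,-27.4,-5,0,1],
    [4.4,-27.4,-5,0,1],
  ],
)

```text
time_s: 19.55
tool_pos: [0.456, 0.0482, 0.1487]
orientation: [0.992, 0.13, -0.001, -0.0]
force: [0.0, -0.6, 0.3]
gripper_width: 0.0878
finger_force: 0.0
```

```bash
python3 - <<'E'
from h import *
im=snap('wrist','w11.png'); find('chip_box',.014,2);find('chip_box',.007,2); plan([])
c=viewer.calibration('wrist')
hsv=cv2.cvtColor(im,cv2.COLOR_RGB2HSV); m=cv2.inRange(hsv,(115,60,40),(150,255,255)); m[:100]=0
n,l,st,_=cv2.connectedComponentsWithStats(m); i=1+np.argmax(st[1:,4]); cs=max(cv2.findContours((l==i).astype(np.uint8),0,2)[0],key=len).reshape(-1,2)
q=cv2.boxPoints(cv2.minAreaRect(cs)); print(st[i],q.round().tolist())
x0,y0,w,h=st[i][:4]; cv2.imwrite('pics/z11.png',cv2.resize(cv2.cvtColor(im,cv2.COLOR_RGB2BGR)[max(y0-20,0):y0+h+20,x0-20:x0+w+20],None,fx=3,fy=3,interpolation=cv2.INTER_CUBIC)); print(x0-20,y0-20)
for z in (.014,0): 
  b=cv2.minAreaRect((ray(c,cs,z)[:,:2]*1000).astype(np.float32)); print(z,b)
E
```

```text
chip_box 0.96 [227 136 329 240] ctr [453.8  50.3] size [61.9 65.9] ang 55.3
chip_box 0.96 [227 136 329 240] ctr [452.2  49.9] size [63.4 67.5] ang 55.3
t 19.7 pos [0.4563 0.048  0.1492] yaw 14.83 j [-0.05  0.25  1.89 -0.    1.    1.27] w 0.0878 ff 0.0
[  435   100   125   150 11830] [[434.0, 186.0], [515.0, 88.0], [600.0, 158.0], [519.0, 256.0]]
415 80
0.014 ((518.8953857421875, -132.915771484375), (97.11512756347656, 93.34184265136719), 69.95672607421875)
0 ((518.4923706054688, -142.2801971435547), (101.688232421875, 97.73727416992188), 69.95672607421875)
```

View pics/z11.png

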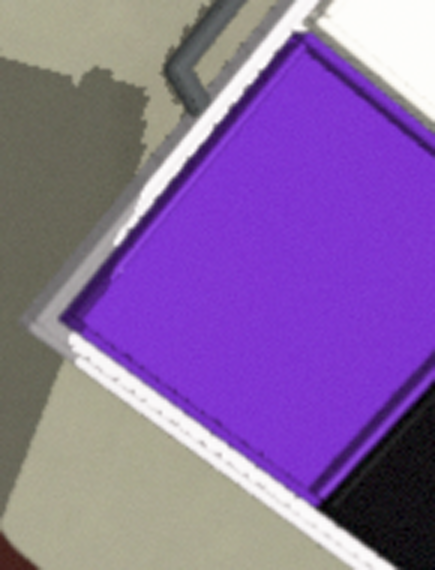

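That crop shows the purple insert, not the box. I'll crop the box itself.

```bash
python3 - <<'E'
import cv2
im=cv2.imread('pics/w11.png'); cv2.imwrite('pics/z12.png',cv2.resize(im[120:255,210:345],None,fx=4.4,fy=4.4,interpolation=cv2.INTER_CUBIC))
E
```

```text
(no output)
```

View pics/z12.png

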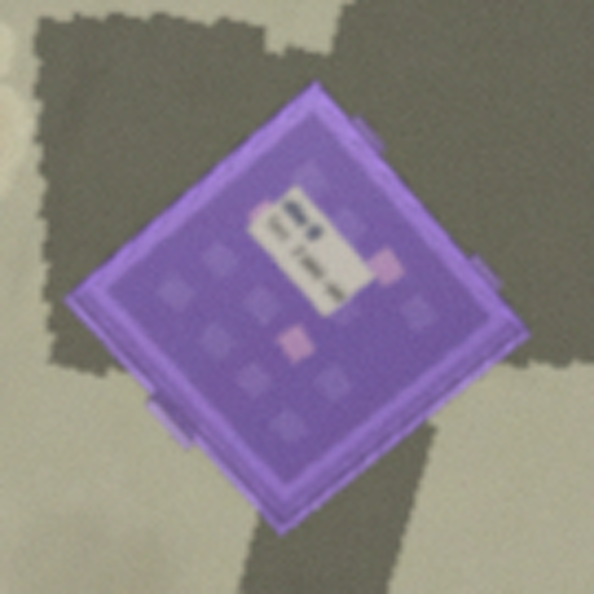

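The box has tabs on its upper-right and lower-left sides, so I'll grip across the plain upper-left and lower-right sides. The closing line is at about 55.3° in the world frame, so yaw is -34.7°.

```bash
python3 - <<'E'
from h import *
plan([(.4525,.05,.05,-34.7),(.4525,.05,.0065,-34.7)])
E
```

```text
t 19.7 pos [0.4563 0.048  0.1492] yaw 14.83 j [-0.05  0.25  1.89 -0.    1.    1.27] w 0.0878 ff 0.0
[-0.31, -0.28, 9.92] 49.5 yaw-> -34.7 rows>= 7
[-0.3, -0.28, 14.27] 49.5 yaw-> -34.7 rows>= 7
```

Call:
arm_command(
  moves=[
    [-0.3,-0.2,5,49.5,1],
    [-0.3,-0.2,5,49.5,1],
    [-0.3,-0.2,9.9,49.5,1],
    [-0.3,-0.2,9.9,49.5,1],
    [-0.3,-0.2,9.9,49.5,1],
    [-0.3,-0.2,9.9,49.5,1],
    [-0.3,-0.2,9.9,49.5,1],
    [-0.3,-0.2,9.9,49.5,1],
    [-0.3,-0.2,9.9,49.5,1],
    [-0.3,-0.2,9.9,49.5,1],
  ],
)

```text
time_s: 20.53
tool_pos: [0.4531, 0.0499, 0.0507]
orientation: [0.955, -0.296, 0.0, -0.0]
force: [-0.1, -0.5, -0.1]
gripper_width: 0.088
finger_force: 0.0
```

```bash
python3 - <<'E'
from h import *
snap('wrist','w13.png'); find('chip_box',.010,1); plan([(.4525,.05,.0065,None)])
E
```

```text
chip_box 0.62 [227 170 338 283] ctr [453.5  50.8] size [62.3 66.8] ang 55.6
t 20.63 pos [0.4531 0.0502 0.0508] yaw -34.46 j [-0.04  0.41  2.    0.    0.74  2.13] w 0.0881 ff 0.0
[-0.04, 0.05, 4.43] 0 yaw-> -34.5 rows>= 2
```

View pics/w13.png

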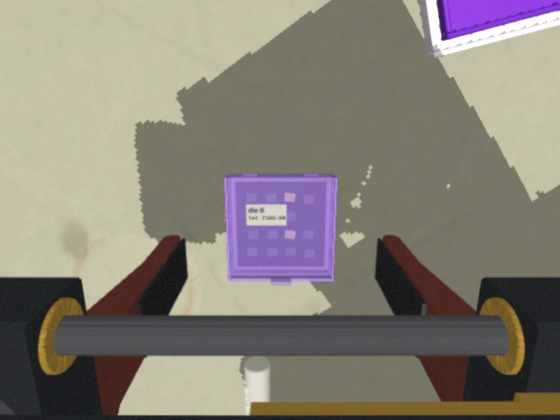

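The box is square to the fingers at (281,230), with the tabs at top and bottom. I'll lower and grip.

Call:
arm_command(
  moves=[
    [0,0,3,0,1],
    [0,0,4.4,0,1],
    [0,0,4.4,0,1],
    [0,0,4.4,0,1],
    [0,0,4.4,0,-1],
    [0,0,4.4,0,-1],
    [0,0,4.4,0,-1],
    [0,0,4.4,0,-1],
    [0,0,4.4,0,-1],
    [0,0,4.4,0,-1],
    [0,0,4.4,0,-1],
    [0,0,4.4,0,-1],
  ],
  squeeze=12,
)

```text
time_s: 21.63
tool_pos: [0.4534, 0.0504, 0.0073]
orientation: [0.955, -0.297, 0.001, -0.0]
force: [0.5, 1.2, 6.2]
gripper_width: 0.0615
finger_force: 12.0
```

```bash
python3 - <<'E'
from h import *
plan([(.4525,.05,.09,None),(.5185,-.1345,.09,-19.9)])
E
```

```text
t 21.63 pos [0.4534 0.0504 0.0073] yaw -34.54 j [-0.04  0.49  2.03  0.    0.62  2.13] w 0.0615 ff 12.0
[-0.05, 0.08, -8.27] 0 yaw-> -34.5 rows>= 2
[15.85, 11.54, -8.27] -14.6 yaw-> -19.9 rows>= 6
```

Call:
arm_command(
  moves=[
    [0,0,-4,0,-1],
    [0,0,-8.3,0,-1],
    [0,0,-8.3,0,-1],
    [15.8,11.5,-8.3,-14.6,-1],
    [15.8,11.5,-8.3,-14.6,-1],
    [15.8,11.5,-8.3,-14.6,-1],
    [15.8,11.5,-8.3,-14.6,-1],
    [15.8,11.5,-8.3,-14.6,-1],
    [15.8,11.5,-8.3,-14.6,-1],
    [15.8,11.5,-8.3,-14.6,-1],
    [15.8,11.5,-8.3,-14.6,-1],
    [15.8,11.5,-8.3,-14.6,-1],
    [15.8,11.5,-8.3,-14.6,-1],
  ],
)

```text
time_s: 22.72
tool_pos: [0.5169, -0.1323, 0.0895]
orientation: [0.985, -0.172, -0.001, -0.0]
force: [-0.1, -0.2, -0.3]
gripper_width: 0.0615
finger_force: 12.0
```

```bash
python3 - <<'E'
from h import *
snap('wrist','w14.png'); find('chip_box',.096,1); find('insert_purple',.009,2); find('insert_black',.009,1); plan([(.5185,-.1345,.0112,-19.9)])
E
```

```text
chip_box 0.69 [214 189 351 315] ctr [ 521.8 -134. ] size [61.1 59.1] ang 70.2
insert_purple 0.6 [212 136 356 214] ctr [ 545.2 -144.7] size [95.5 40.9] ang 67.6
insert_black 0.84 [354 136 512 274] ctr [ 485.7 -225.8] size [97.4 95.6] ang 70.1
t 22.92 pos [ 0.5177 -0.133   0.0897] yaw -19.88 j [-0.38  0.43  1.79  0.    0.92  1.54] w 0.0616 ff 12.0
[0.13, 0.11, 7.85] 0.0 yaw-> -19.9 rows>= 2
```

View pics/w14.png

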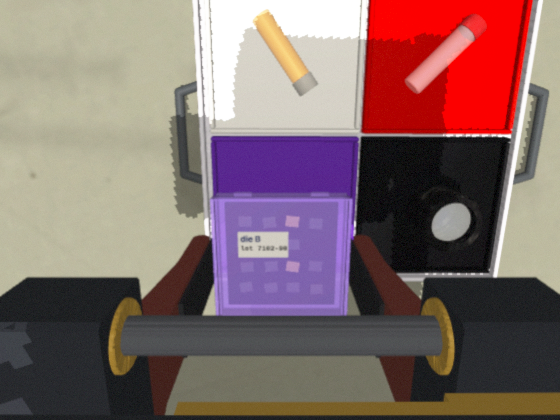

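The box is square over the purple insert at (281,250), and the loupe stands at (455,218). I'll lower it and release.

Call:
arm_command(
  moves=[
    [0.1,0.1,4,0,-1],
    [0.1,0.1,7,0,-1],
    [0.1,0.1,7.6,0,-1],
    [0.1,0.1,7.8,0,-1],
    [0.1,0.1,7.8,0,-1],
    [0.1,0.1,7.8,0,-1],
  ],
)

```text
time_s: 23.42
tool_pos: [0.5185, -0.1349, 0.012]
orientation: [0.985, -0.173, -0.0, -0.0]
force: [0.2, -0.3, -0.4]
gripper_width: 0.0621
finger_force: 12.0
```

Call:
arm_command(
  moves=[
    [0,0,0,0,0.6],
    [0,0,0,0,0.6],
    [0,0,0,0,0.6],
    [0,0,0,0,0.6],
    [0,0,0,0,0.6],
    [0,0,-4,0,0.6],
    [0,0,-8,0,0.6],
    [0,0,-12,0,0.6],
    [-6,0,-16,0,0.6],
    [-9,0,-18,0,0.6],
    [-9,0,-18,0,0.6],
    [-9,0,-18,0,0.6],
    [-9,0,-18,0,0.6],
  ],
)

```text
time_s: 24.5
tool_pos: [0.4338, -0.1044, 0.1926]
orientation: [0.985, -0.173, 0.001, 0.0]
force: [-0.2, 0.9, -0.0]
gripper_width: 0.0702
finger_force: 0.0
```

```bash
python3 - <<'E'
from h import *
a=snap('wrist','w15.png'); plan([])
find('chip_box',.018,1); find('insert_purple',.009,1); find('loupe',.03,1)
E
```

```text
t 24.55 pos [ 0.4345 -0.1048  0.192 ] yaw -19.95 j [-0.39  0.17  1.87  0.    1.1   1.53] w 0.0698 ff 0.0
chip_box 0.63 [249  30 317 118] ctr [ 521.1 -135.8] size [61.5 65.2] ang 70.1
insert_purple 0.77 [229  18 337 133] ctr [ 518.9 -135. ] size [94.  94.6] ang 69.7
loupe 0.94 [373  53 429 101] ctr [ 485.5 -227.7] size [44.1 35.7] ang 70.1
```

View pics/w15.png

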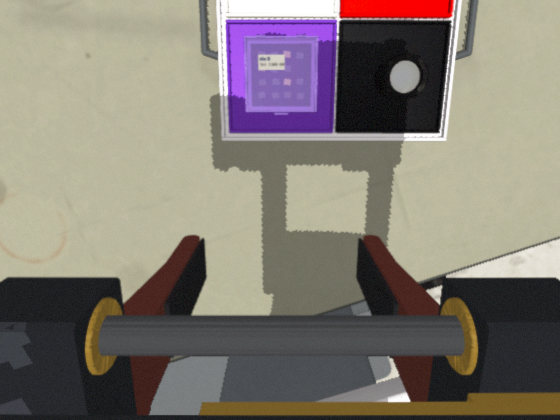

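The box lies flat and clear of the walls at (281,75), and the loupe is upright at (405,76). Everything is in place, so I'll hand in.

```bash
python3 -c "
from rig import ctrl; print(ctrl.hand_in())"
```

```text
the job is handed in; nothing more can be done
None
```

The kit is made up and handed in at about 25 s: the red-cap vial, white-cap vial, loupe and chip box each lie flat in their own inserts, placed in that order; I never gripped the black-cap vial or the waffle pack.

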